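# Draw two brittle chokes from a feed bin and lay them in a cradle

## Task

Pull the feed bin's gate open by its red tab so that both chokes roll out to the outlet, then push the gate fully shut again. Then take the chokes from the outlet and lay one in each of the two V blocks of the cradle, and let go. Their ferrite is brittle: never grip one with more than about 12 N, set them down without pressing or dropping, and leave everything else on the bench where it stands.

Things in the scene. Friction and masses are not known exactly. Their poses are not given: they have to be found in the camera images.
- feed_bin: blue feed bin, 200 mm high, fixed. Origin on the bench under the front edge of its outlet roof; x points into the bin (roughly to the robot's left), y along the gate's travel (roughly towards the robot), z up. An aluminium lane 24 mm wide slopes down at 12 degrees out of the bin towards -x and ends in a stop. Chokes lie across it on their windings, flanges hanging over both sides, where fingers find free space down to the base plate
- bin_lip (a point): middle of the top edge of the bin's front (102 mm wide in y), 25 mm out from the origin towards -x and 199 mm above the bench. From here the front slopes back and down to x = 0 at z = 115 mm, so it hangs over the outlet: a gripper must reach the outlet with its body leaning back towards the bin's -x, about 30 to 45 degrees from vertical
- outlet_rest (a point): fixed point: centre of the first choke once it rests at the outlet against the stop, 80 mm above the bench; axes as feed_bin. The second waits 32 mm behind it up the lane under the roof and rolls down to this point once the first is gone. The stop (on the -x side, 24 mm wide) ends 5 mm above the choke's centre: lift a choke straight up by 20 mm before moving it back
- gate (a joint): the gate, a steel blade that slides along the feed bin's +y: 0 m is shut, 0.060 m is fully open; the chokes pass from about 0.047 m. It stays where it is left; about 2 N moves it
- gate_grip (a point): grip point on the gate's upright red tab (14 mm thick in the bin's x, 24 mm in y); the tab ends 18 mm above this point and is free for 31 mm below it. Shut, it stands 110 mm to the +y side of the bin's middle. Fingers that close along the bin's x keep the gripper's body clear of the bin. Moves with the gate; axes as feed_bin
- choke_a_center (a point): ferrite drum-core choke: spool with two black round end flanges (32 mm across, 6 mm thick) and a copper winding (22 mm across) between; 42 mm long over the flanges, 70 g, brittle. This point is its centre; its y axis runs along the spool (it may have rolled about y). Grasp it over the outer flange faces (42 mm). It starts inside the blue feed bin, behind the shut gate
- choke_b_center (a point): ferrite drum-core choke: spool with two black round end flanges (32 mm across, 6 mm thick) and a copper winding (22 mm across) between; 42 mm long over the flanges, 70 g, brittle. This point is its centre; its y axis runs along the spool (it may have rolled about y). Grasp it over the outer flange faces (42 mm). It starts inside the blue feed bin, behind the shut gate
- choke_a: the first choke (its origin is its centre)
- choke_b: the second choke (its origin is its centre)
- cradle: white plate 140 x 110 x 8 mm, fixed to the bench, with two black rubber V blocks; origin at the centre of its underside
- seat_near (a point): V block (22 mm wide along y): the point where the centre of a choke lying in it comes to be, 48 mm above the bench, about level with the V's upper edges. The choke lies along this point's y, its winding in the V, its flanges hanging over both ends of the block with 4 mm play to each side. The two blocks stand 64 mm apart along the cradle's x
- seat_far (a point): the same for the other V block
- glue_bottle: bystander: white bottle with red cap, 32 mm across, 87 mm high; origin at its foot
- transformer: bystander: yellow-taped transformer 29 x 65 x 29 mm; origin at its foot
- solder_reel: bystander: solder reel 54 mm across, 36 mm high; origin at its foot
Things that resemble listed ones, but are neither listed nor needed, are in the scene too. What is shaped like the choke_b but pink or purple is not meant.

How it is judged:
By the outcome, as a careful person would: the job done as asked, in the order asked, and still so for the second after the job is handed in, with the robot touching nothing.
It also fails if it takes over 72 s, if anything falls off the work surface, if the arm or the gripper's body presses on something with over 40 N, if the wrist force passes 120 N, or if a joint passes its speed limit or range.

## Robot

A 6-joint arm with a two-finger parallel gripper is mounted at the origin on a cart in front of the work surface, level with it; the furniture and walls round the work are solid. World frame = base frame: x ahead of the robot, y to its left, z up, the work surface at z = 0. Lengths are in m, angles in rad, forces in N, time in s.
With the tool pointing down it reaches from about 0.4 to 0.825 m from the base axis. Payload 7 kg.
Tool frame: the origin (TCP) lies midway between the tips of the shut fingers; the grasp point (between the pads) lies 19 mm behind it; z points along the fingers, y is the direction in which the jaws open and shut (so a half turn about z gives the same grasp; the last joint's range is limited). The gripper opens to 88 mm and grips with 3 to 60 N. Pads are 19 mm wide; open, the fingers measure 130 mm over their backs; the gripper's body (78 mm by 193 mm) begins 47 mm behind the grasp point.
Start: joints at [1.501, 0.359, 0.012, 0, -1.224, -0.288], TCP at [0.236, 0.632, 0.196] pointing down, gripper open.
Joint ranges: [-3.07, 3.07], [-1.43, 2.12], [-1.02, 1.25], [-3.03, 1.67], [-3.05, -0], [-3.03, 3.03]. Speed limits (rad/s): [2.39, 2.39, 3.01, 3.14, 3.14, 3.14].

## Interface

Orientations are given as [roll, pitch, yaw] about the fixed x, y, z axes, in that order (R = Rz(yaw) Ry(pitch) Rx(roll)).
In Python, from station import * gives the robot as it stands. The module is installed in compiled form; this text tells all that it offers. Calls block until the motion is done:
- move_ptp(position, orientation): joint-space move of the TCP to a pose.
- move_straight(position, attitude=None, max_speed=0.15): straight line of the TCP; attitude=None keeps the orientation; max_speed is the mean speed in m/s.
- movej(angles): joint-space move.
- grip(opening, strength=None): finger opening in m; strength is the grip in N (None keeps the last); returns when the fingers have stopped.
- hold(seconds).
- inverse_kinematics(position, orientation): joint angles nearest the present ones, or None.
- snapshot(name): name is "side" or "top"; returns a dict with "frame" (480x640x3 uint8, blue, green, red), "camera_matrix" (3x3 intrinsics, pixels), "pose" (4x4, takes a point from camera to world coordinates). Camera axes: x right, y up, looking along -z (the intrinsics and any distortion apply to the point x, -y, -z); pixel columns grow to the right and rows downward; lengths in m; the calibration is good to about 2 mm. A picture is of the moment at which its call begins. There is no depth.
A pose or a line that the arm cannot do raises IKError and nothing moves.
- hand_in(): hands the job in, once; it reports no verdict.
Trained networks look in a picture, given as the dict that the camera call returned (one of the last four; its "shot" number tells which), for a name from the list of things; names that differ only in an ending like _2 or _b are one class to them, and where a whole thing is asked for, a point or a joint stands for the part that bears it (a point fixed in the world has none). Each returns a list of dicts, best first, with "conf" (0 to 1); they miss things now and then, are a little off and sometimes report something else, mostly with a low value. They report only what shows in the picture. A call takes as long as a camera call. They do not tell look-alikes from the thing itself.
- masks_of(picture, query): "region" (480x640 bool, what is visible of it) and "bbox" ([left, top, right, bottom] in pixels, round what is visible of it).
Readings, each from a call of its own:
- current_time_s(): time.
- current_qpos(): joint angles.
- current_dq(): joint speeds.
- current_tau(): joint torques, N m.
- current_ee_pos(): TCP position.
- current_tcp_rot(): TCP orientation.
- current_force(): force on the tool from outside, world axes, zero at the start.
- current_torque(): the same for the moment, N m.
- current_gripper_width(): finger opening in m.
Only numpy, scipy, OpenCV 4.12 (cv2) and the standard library are available. Lean on these libraries where they do the work, as an engineer would, in place of code of your own. Each camera call takes 0.05 s, during which the arm holds its last target.

## Working session

There is one attempt and no reset: what is moved stays moved. The work goes in short steps, each a Python script; the robot and the scene stay as the last script left them, time stands still between calls to the robot, and variables do not carry over. Pictures are saved under pics/ and viewed, and the job is handed in when it is done.

```bash
mkdir -p pics; ls; python3 - <<'E'
from station import *
import cv2,numpy as np
for n in ("side","top"):
    s=snapshot(n); cv2.imwrite(f"pics/{n}0.png",s["frame"]); print(n,s["shot"],s["camera_matrix"].tolist(),np.round(s["pose"],4).tolist(),[k for k in s])
    for q in ("feed_bin","gate","cradle","glue_bottle","transformer","solder_reel","choke_a"):
        print(q,[(np.round(m["conf"],2),[int(v) for v in m["bbox"]]) for m in masks_of(s,q)])
print(current_time_s())
E
```

```text
pics
side 1 [[444.41838359476185, 0.0, 320.8165708414323], [0.0, 444.41838359476185, 241.16234436513037], [0.0, 0.0, 1.0]] [[0.9943, 0.0547, -0.091, 0.4393], [-0.1053, 0.3955, -0.9124, -0.95], [-0.0139, 0.9168, 0.3991, 0.5201], [0.0, 0.0, 0.0, 1.0]] ['frame', 'camera_matrix', 'pose', 'shot']
feed_bin [(np.float64(0.81), [297, 182, 373, 277])]
gate [(np.float64(0.77), [296, 210, 351, 237]), (np.float64(0.46), [294, 183, 372, 278])]
cradle [(np.float64(0.79), [269, 342, 357, 392]), (np.float64(0.15), [385, 273, 403, 316])]
glue_bottle [(np.float64(0.65), [387, 273, 404, 315])]
transformer [(np.float64(0.98), [397, 335, 431, 366]), (np.float64(0.28), [271, 344, 355, 395])]
solder_reel [(np.float64(0.81), [268, 226, 286, 248])]
choke_a [(np.float64(0.7), [263, 248, 285, 266])]
top 2 [[496.58624637257276, 0.0, 330.75421694888695], [0.0, 496.58624637257276, 236.79610311955014], [0.0, 0.0, 1.0]] [[0.0144, 0.9958, -0.0902, 0.4561], [-0.9998, 0.0132, -0.0141, -0.0459], [-0.0129, 0.0904, 0.9958, 1.2513], [0.0, 0.0, 0.0, 1.0]] ['frame', 'camera_matrix', 'pose', 'shot']
feed_bin [(np.float64(0.74), [274, 205, 289, 223]), (np.float64(0.7), [260, 203, 274, 221]), (np.float64(0.66), [244, 179, 323, 269])]
gate [(np.float64(0.53), [271, 208, 287, 273]), (np.float64(0.19), [257, 202, 272, 224]), (np.float64(0.17), [376, 186, 394, 201])]
cradle [(np.float64(0.79), [424, 245, 469, 302])]
glue_bottle [(np.float64(0.45), [375, 184, 393, 200])]
transformer [(np.float64(0.79), [435, 194, 458, 208])]
solder_reel [(np.float64(0.87), [209, 280, 235, 298])]
choke_a [(np.float64(0.75), [271, 206, 288, 226]), (np.float64(0.61), [259, 202, 273, 218]), (np.float64(0.55), [269, 287, 282, 307]), (np.float64(0.52), [213, 218, 234, 237])]
0.8
```

View pics/side0.png

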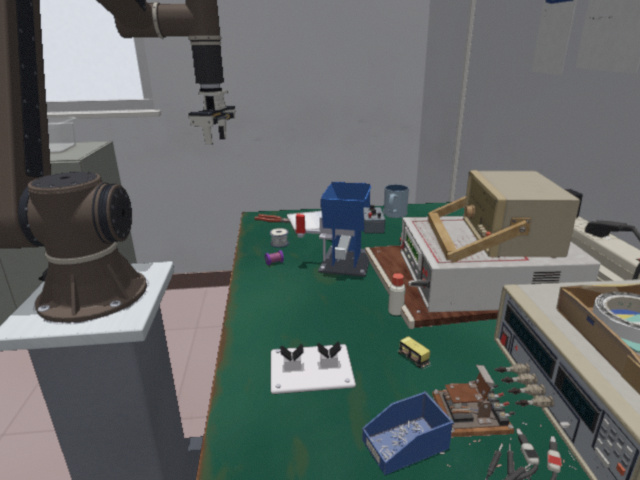

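View pics/top0.png

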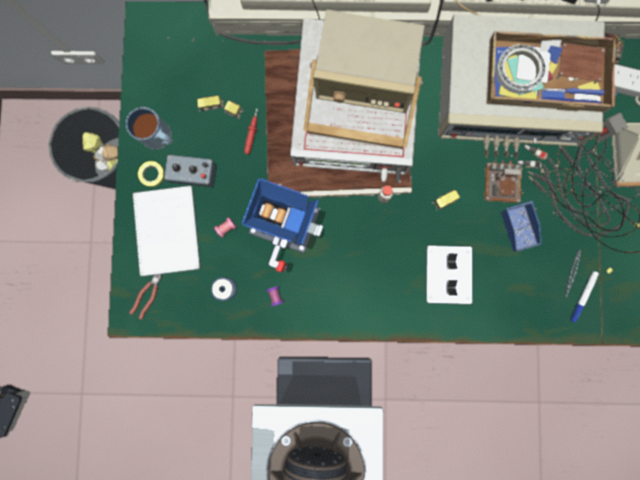

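```bash
python3 - <<'E'
import cv2
s=cv2.imread("pics/side0.png");t=cv2.imread("pics/top0.png")
cv2.imwrite("pics/side0c.png",cv2.resize(s[170:290,250:410],None,fx=5,fy=5,interpolation=cv2.INTER_CUBIC))
cv2.imwrite("pics/side0d.png",cv2.resize(s[310:410,250:440],None,fx=4,fy=4,interpolation=cv2.INTER_CUBIC))
cv2.imwrite("pics/top0c.png",cv2.resize(t[170:290,200:340],None,fx=5,fy=5,interpolation=cv2.INTER_CUBIC))
cv2.imwrite("pics/top0d.png",cv2.resize(t[175:315,360:490],None,fx=4,fy=4,interpolation=cv2.INTER_CUBIC))
E
```

```text
(no output)
```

View pics/side0c.png

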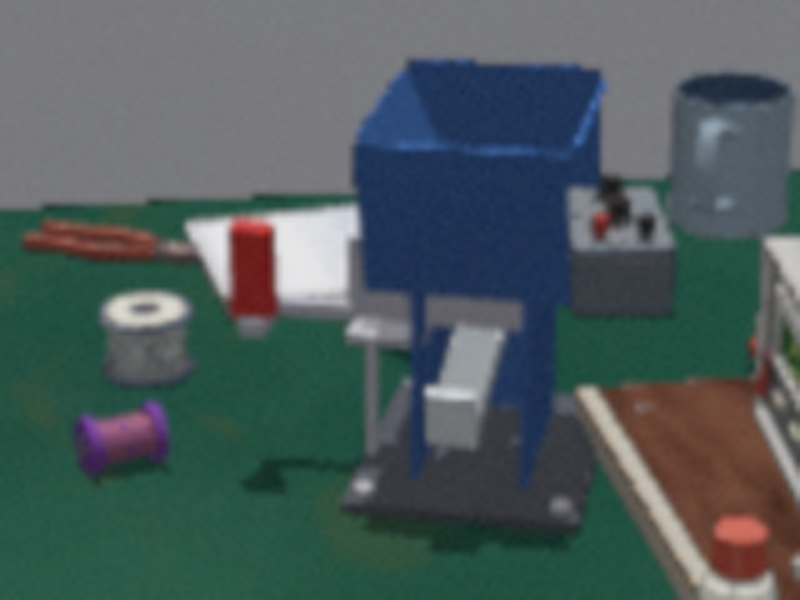

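View pics/side0d.png

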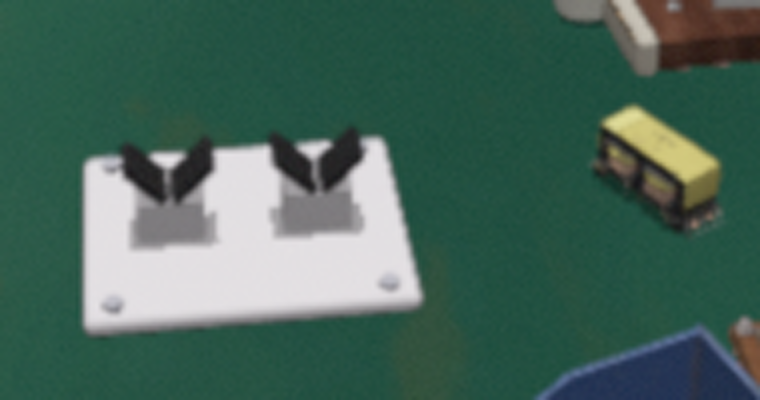

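View pics/top0c.png

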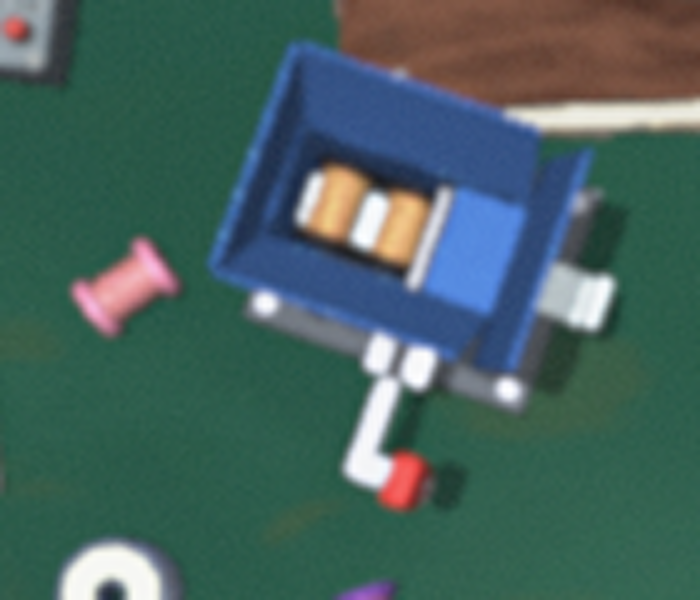

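View pics/top0d.png

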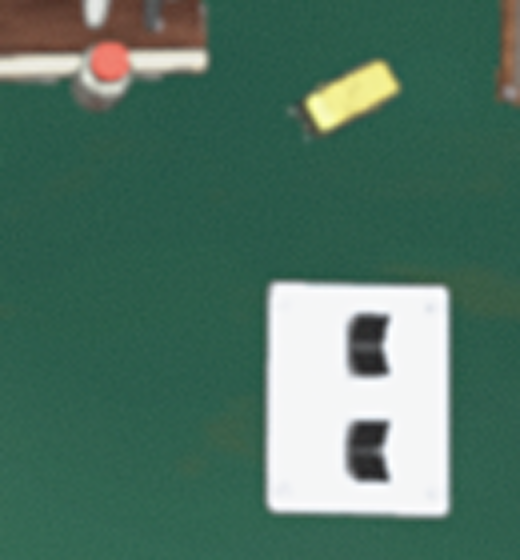

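```bash
cat > h.py <<'E'
import numpy as np,cv2
from scipy.optimize import least_squares
C={"side":([[444.41838359476185,0,320.8165708414323],[0,444.41838359476185,241.16234436513037],[0,0,1]],None),
"top":([[496.58624637257276,0,330.75421694888695],[0,496.58624637257276,236.79610311955014],[0,0,1]],None)}
import json,os
def save(n,s): np.savez(f"cal_{n}.npz",K=s["camera_matrix"],T=s["pose"])
def cam(n):
    d=np.load(f"cal_{n}.npz"); return d["K"],d["T"]
def proj(n,P):
    K,T=cam(n); P=np.atleast_2d(P); p=(P-T[:3,3])@T[:3,:3]; p=p*[1,-1,-1]; q=p@K.T; return q[:,:2]/q[:,2:]
def onz(n,uv,z):
    K,T=cam(n); d=np.linalg.solve(K,[uv[0],uv[1],1])*[1,-1,-1]; d=T[:3,:3]@d; o=T[:3,3]; return o+d*(z-o[2])/d[2]
def tri(ps,pt):
    f=lambda X: np.r_[proj("side",X)[0]-ps,proj("top",X)[0]-pt]
    r=least_squares(f,[.6,.1,.1]); return r.x,r.fun
def Rz(a): c,s=np.cos(a),np.sin(a); return np.array([[c,-s,0],[s,c,0],[0,0,1]])
def fit(obj,side,top,x0):
    obj=np.array(obj,float)
    def f(v):
        W=obj@Rz(v[2]).T+[v[0],v[1],0]; r=[]
        for n,o in(("side",side),("top",top)):
            p=proj(n,W)
            for i,uv in o.items(): r+=list(p[i]-uv)
        return np.array(r)
    r=least_squares(f,x0,loss="soft_l1"); return r.x,np.round(f(r.x),1)
E
python3 - <<'E'
from station import *
from h import *
for n in("side","top"): save(n,snapshot(n))
sc=lambda x,y:np.array([250+x/5-.4,170+y/5-.4]); tc=lambda x,y:np.array([200+x/5-.4,170+y/5-.4])
sd=lambda x,y:np.array([250+x/4-.4,310+y/4-.4]); td=lambda x,y:np.array([360+x/4-.4,175+y/4-.4])
print("lip+",tri(sc(358,143),tc(515,372)))
print("lip-",tri(sc(568,152),tc(590,152)))
print("tab",tri(sc(253,225),tc(405,480)))
print("stop",tri(sc(452,397),tc(605,302)))
lp,lm=onz("top",tc(515,372),.199),onz("top",tc(590,152),.199); print(lp,lm,np.linalg.norm(lp-lm))
obj=[[.07,.055,.008],[.07,-.055,.008],[-.07,-.055,.008],[-.07,.055,.008]]
v,r=fit(obj,{1:sd(420,295),2:sd(86,325),3:sd(84,160),0:sd(384,140)},{0:td(268,285),1:td(449,287),2:td(449,516),3:td(268,514)},[.45,-.25,0]); print(v,r)
print("corner z0",[onz("top",td(*p),.008) for p in((268,285),(449,287),(449,516),(268,514))])
print("V",tri(sd(171,172),td(366,450)),tri(sd(318,162),td(368,346)))
E
```

```text
lip+ (array([0.5370573 , 0.02845168, 0.20040168]), array([-0.97187827,  0.08743804,  0.08011967, -0.89136726]))
lip- (array([ 0.63088904, -0.00188461,  0.20141273]), array([-0.51483867,  0.07306195,  0.07720241, -0.48489837]))
tab (array([0.49117637, 0.08076093, 0.14362098]), array([-0.3600265 ,  0.02289616,  0.01780071, -0.32574928]))
stop (array([ 0.57822735, -0.00514888,  0.08390774]), array([-0.2291746 ,  0.02459489,  0.02596183, -0.2296405 ]))
[0.53526206 0.02868419 0.199     ] [ 0.63023824 -0.00163562  0.199     ] 0.09969837260507403
[ 0.47979184 -0.32340155 -0.00556489] [ 0.4  1.3 -1.1  0.7 -0.3  0.2 -0.6 -0.3  0.1 -0.4 -1.1 -0.  -0.8 -0.9
 -0.1 -1.3]
corner z0 [array([ 0.54916884, -0.26856467,  0.008     ]), array([ 0.54943931, -0.38143231,  0.008     ]), array([ 0.4073843 , -0.37984657,  0.008     ]), array([ 0.40693884, -0.26814143,  0.008     ])]
V (array([ 0.44898237, -0.32194818,  0.0390291 ]), array([-0.43878804,  0.02032358,  0.01943717, -0.6161951 ])) (array([ 0.51236128, -0.3236241 ,  0.03954114]), array([-0.56117999,  0.04737389,  0.06496646, -0.78775212]))
```

```bash
cat >> h.py <<'E'
from scipy.spatial.transform import Rotation as Ro
YAW=np.arctan2(.951,.307); O=np.array([.5917,.0371,0])
def b2w(p): return O+Rz(YAW)@np.array(p,float)
def w2b(p): return Rz(YAW).T@(np.array(p,float)-O)
def ori(jaw,approach):
    z=np.array(approach,float); z/=np.linalg.norm(z); y=np.array(jaw,float); y-=z*(y@z); y/=np.linalg.norm(y)
    R=np.c_[np.cross(y,z),y,z]; return Ro.from_matrix(R).as_euler("xyz"),R
def tcp(grasp,R): return np.array(grasp)+.019*R[:,2]
def tilt(th): # lean toward bin -x, approach to bin +x/down
    return Rz(YAW)@np.array([np.sin(th),0,-np.cos(th)])
BX=Rz(YAW)[:,0];BY=Rz(YAW)[:,1]
E
python3 - <<'E'
from station import *
from h import *
q0=current_qpos(); print(np.round(q0,2), current_gripper_width(),current_time_s())
print("purple",onz("top",(275,296),.016),"reel",onz("top",(222,289),.036), "tab b",w2b([.4912,.0808,.1436]))
for s in(1,-1):
    e,R=ori(s*BX,[0,0,-1])
    for g in(b2w([.0107,.11,.25]),b2w([.0107,.11,.126]),b2w([.0107,.17,.126])):
        q=inverse_kinematics(tcp(g,R),e); print("tab",s,None if q is None else np.round(q,2))
    for th in (30,35,40,45):
        e,R=ori(s*BY,tilt(np.radians(th)))
        for g in ([-.13,0,.2],[-.032,0,.08],[-.032,0,.105],):
            q=inverse_kinematics(tcp(b2w(g),R),e); print("out",s,th,None if q is None else np.round(q,2))
    e,R=ori([0,s,0],[0,0,-1])
    for x in(.449,.512):
        q=inverse_kinematics(tcp([x,-.323,.048],R),e); print("seat",s,None if q is None else np.round(q,2))
E
```

```text
[ 1.5   0.36  0.01 -0.   -1.22 -0.29] 0.08725446524176719 0.9
purple [0.41908406 0.1074843  0.016     ] reel [0.43473638 0.23498359 0.036     ] tab b [0.01071243 0.10906504 0.1436    ]
tab 1 [ 0.56  0.04 -0.31 -0.   -1.22 -2.44]
tab 1 [ 0.56  0.15 -0.5  -0.   -0.93 -2.44]
tab 1 [ 0.67  0.06 -0.6  -0.   -0.91 -2.55]
out 1 30 [-0.21  0.22 -0.11 -0.56 -1.23  0.09]
out 1 30 [-0.05  0.34 -0.23 -0.64 -0.95  0.1 ]
out 1 30 [-0.04  0.31 -0.22 -0.62 -0.99  0.06]
out 1 35 [-0.28  0.25 -0.09 -0.64 -1.28  0.18]
out 1 35 [-0.12  0.37 -0.21 -0.73 -1.    0.22]
out 1 35 [-0.12  0.33 -0.2  -0.71 -1.03  0.18]
out 1 40 [-0.35  0.28 -0.07 -0.72 -1.33  0.26]
out 1 40 [-0.19  0.4  -0.19 -0.82 -1.06  0.33]
out 1 40 [-0.19  0.36 -0.18 -0.8  -1.09  0.29]
out 1 45 [-0.41  0.31 -0.06 -0.8  -1.38  0.33]
out 1 45 [-0.26  0.43 -0.18 -0.9  -1.12  0.43]
out 1 45 [-0.26  0.4  -0.17 -0.89 -1.15  0.39]
seat 1 [-0.27  0.33 -0.47 -0.   -0.78 -1.3 ]
seat 1 [-0.24  0.4  -0.35 -0.   -0.82 -1.33]
tab -1 [ 0.56  0.04 -0.31  0.   -1.22  0.7 ]
tab -1 [ 0.56  0.15 -0.5   0.   -0.93  0.7 ]
tab -1 [ 0.67  0.06 -0.6   0.   -0.91  0.59]
out -1 30 None
out -1 30 None
out -1 30 None
out -1 35 [-0.28  0.25 -0.09 -0.64 -1.28 -2.97]
out -1 35 [-0.12  0.37 -0.21 -0.73 -1.   -2.92]
out -1 35 [-0.12  0.33 -0.2  -0.71 -1.03 -2.96]
out -1 40 [-0.35  0.28 -0.07 -0.72 -1.33 -2.88]
out -1 40 [-0.19  0.4  -0.19 -0.82 -1.06 -2.81]
out -1 40 [-0.19  0.36 -0.18 -0.8  -1.09 -2.85]
out -1 45 [-0.41  0.31 -0.06 -0.8  -1.38 -2.81]
out -1 45 [-0.26  0.43 -0.18 -0.9  -1.12 -2.71]
out -1 45 [-0.26  0.4  -0.17 -0.89 -1.15 -2.76]
seat -1 [-0.27  0.33 -0.47  0.   -0.78  1.84]
seat -1 [-0.24  0.4  -0.35  0.   -0.82  1.81]
```

```bash
python3 - <<'E'
from station import *
from h import *
e,R=ori(-BX,[0,0,-1])
g=b2w([.0107,.109,.19])
move_ptp(tcp(b2w([.0107,.109,.25]),R),e)
grip(.06,15)
move_straight(tcp(g,R),max_speed=.2)
for n in("side","top"):
    s=snapshot(n); f=s["frame"]
    c=f[150:280,240:400] if n=="side" else f[170:310,200:340]
    cv2.imwrite(f"pics/hov_{n}.png",cv2.resize(c,None,fx=4,fy=4,interpolation=cv2.INTER_CUBIC))
print(current_time_s(),current_ee_pos(),tcp(g,R),current_force())
print(proj("side",current_ee_pos()),proj("top",current_ee_pos()))
E
```

```text
4.325 [0.49234711 0.08113551 0.17255692] [0.49125808 0.08076819 0.171     ] [ 0.26629675 -1.13139356  0.1721792 ]
[[299.92156243 203.39083592]] [[278.94842212 264.28913284]]
```

View pics/hov_side.png

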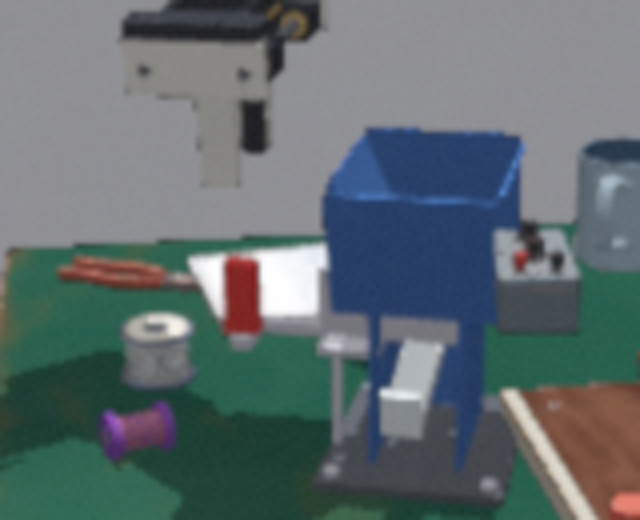

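View pics/hov_top.png

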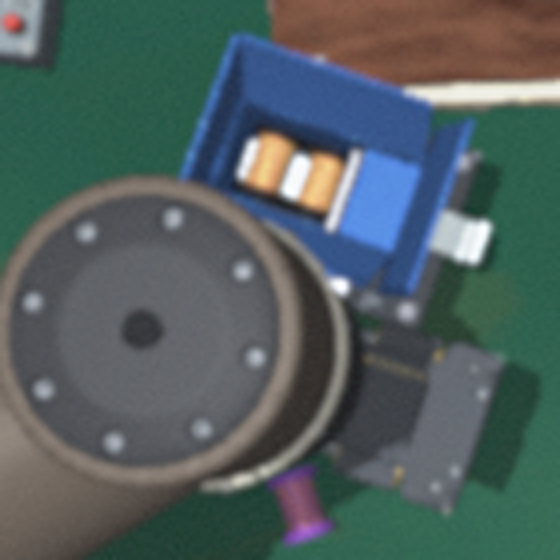

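```bash
python3 - <<'E'
from station import *
from h import *
print(current_ee_pos(),current_tcp_rot(),current_gripper_width())
p=np.array(current_ee_pos())
for d in(-.051,-.03,.03,.051): print(d,(proj("side",p+BX*d)[0]-[240,150])*4)
s=snapshot("side"); f=s["frame"]
print(np.abs(s["pose"]-cam("side")[1]).max())
c=f[130:280,220:400]
cv2.imwrite(f"pics/hov_side2.png",cv2.resize(c,None,fx=4,fy=4,interpolation=cv2.INTER_CUBIC))
print(current_time_s(),current_ee_pos())
E
```

```text
[0.49234711 0.08113551 0.17255692] [-3.14034401e+00 -1.90243770e-03 -3.11925169e-01] 0.060272768825190184
-0.051 [218.08746126 241.23888166]
-0.03 [227.2072219  229.55330577]
0.03 [251.56137    198.34719663]
0.051 [259.53771349 188.12673463]
0.0
4.375 [0.49230004 0.08117426 0.17258567]
```

View pics/hov_side2.png

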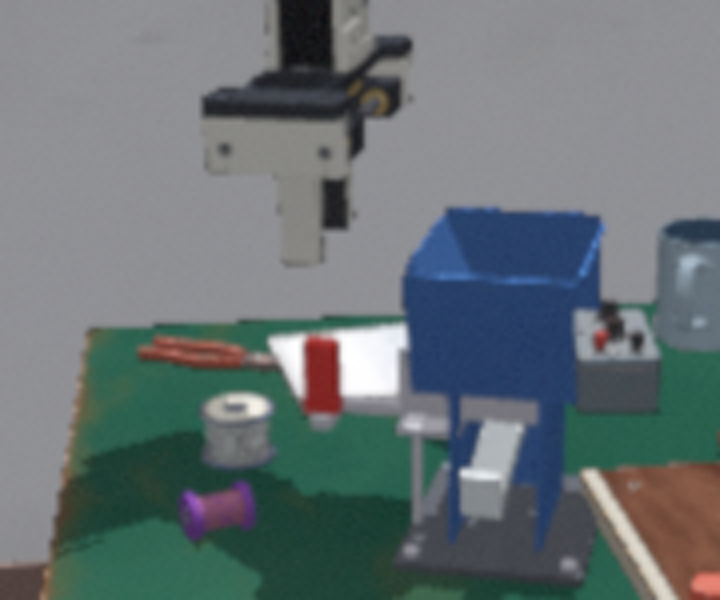

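```bash
python3 - <<'E'
from station import *
from h import *
p=np.array(current_ee_pos())
for dz in (0,.03):
  for h in(.066,.1):
    for dy in(.039,-.039):
      w=p-BX*.0965+BY*dy+[0,0,h+dz]
      print(dz,h,dy,"top crop",(proj("top",w)[0]-[200,170])*4,"side crop",(proj("side",w)[0]-[220,130])*4)
# triangulate plate far-end corners
for s_,t_ in(((350,180),(505,355)),((205,172),(450,510)),((205,115),(450,510))):
    print(tri(np.array(s_)/4+[220,130]-.4,np.array(t_)/4+[200,170]-.4))
E
```

```text
0 0.066 0.039 top crop [454.70202919 506.72813036] side crop [203.67513032 231.35771797]
0 0.066 -0.039 top crop [504.2216295 360.8666633] side crop [341.31584683 238.00953735]
0 0.1 0.039 top crop [451.42941057 508.78855056] side crop [200.00101249 170.96516979]
0 0.1 -0.039 top crop [502.68306451 357.86861454] side crop [339.5483905  176.75198724]
0.03 0.066 0.039 top crop [451.82620335 508.53873231] side crop [200.4386127  178.15813236]
0.03 0.066 -0.039 top crop [502.86957394 358.23204694] side crop [339.75894154 184.04939031]
0.03 0.1 0.039 top crop [448.34657558 510.72948417] side crop [196.67230857 116.25029104]
0.03 0.1 -0.039 top crop [501.23433806 355.04562522] side crop [337.94642513 121.23012102]
(array([ 0.50314303, -0.02299661,  0.27153501]), array([-0.61342154,  0.04615658,  0.03972717, -0.565804  ]))
(array([0.42644955, 0.00282262, 0.27244273]), array([-0.42668894,  0.01263165,  0.0035254 , -0.38377073]))
(array([0.42779207, 0.0012541 , 0.30401478]), array([-0.66700901,  0.0199026 ,  0.00559625, -0.58906451]))
```

```bash
python3 - <<'E'
from h import *
R=Ro.from_euler("xyz",[np.pi,0,0]).as_matrix()
p=np.array([.236,.632,.196])
s=cv2.imread("pics/side0.png")
cv2.imwrite("pics/s0g.png",cv2.resize(s[70:190,160:280],None,fx=5,fy=5,interpolation=cv2.INTER_CUBIC))
print((proj("side",p)-[160,70])*5,(proj("side",p+[0,0,.03])-[160,70])*5)
E
python3 -c "
from station import *
import numpy as np
print(current_force(),current_torque(),current_qpos(),current_tau())"
```

```text
[[283.38664987 401.84239364]] [[278.74451164 358.68916458]]
[0.66867422 0.42012884 0.29242719] [ 0.02554254 -0.03677571 -0.00861955] [ 5.58413237e-01  8.32065846e-02 -4.04848052e-01  5.47348298e-04
 -1.08027908e+00  7.00059924e-01] [-9.06095956e-03 -3.39066231e+01  2.73485166e+01  6.49787217e+00
  6.51634438e-02 -1.04017904e-04]
```

View pics/s0g.png

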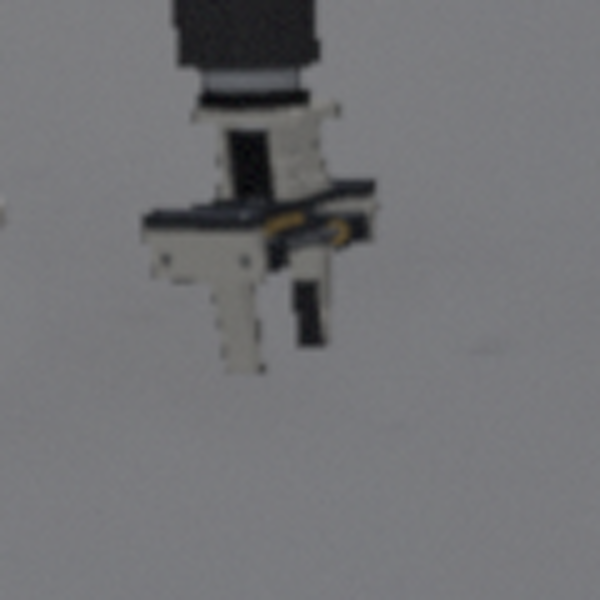

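```bash
python3 - <<'E'
from station import *
from h import *
e,R=ori(-BX,[0,0,-1])
p=b2w([.0107,.109,0]); p[2]=.100
move_straight(p,e,max_speed=.12)
print(current_ee_pos(),current_force(),current_time_s())
s=snapshot("side"); f=s["frame"]
cv2.imwrite(f"pics/low_side.png",cv2.resize(f[160:270,250:400],None,fx=5,fy=5,interpolation=cv2.INTER_CUBIC))
E
```

```text
[0.49183704 0.08095955 0.10068052] [-0.06362244 -0.58931179  0.17501708] 5.1167
```

View pics/low_side.png

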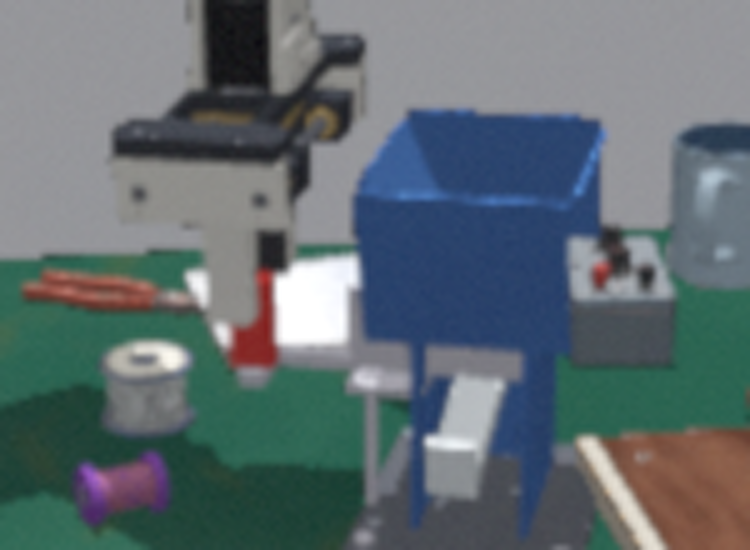

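```bash
python3 - <<'E'
from station import *
from h import *
e,R=ori(-BX,[0,0,-1])
p=b2w([.0107,.109,0]); p[2]=.079
move_straight(p,e,max_speed=.08)
print(current_ee_pos(),current_force(),current_time_s())
w=grip(.0,15)
print(w,current_gripper_width(),current_ee_pos(),current_force(),current_time_s())
E
```

```text
[0.49127425 0.08071642 0.07910257] [-0.26967499  0.74904415 -0.47262071] 5.575
False 0.013916788359463667 [0.49253328 0.08392235 0.07912147] [-1.19252401 14.20933396 -3.49781895] 6.375
```

```bash
python3 - <<'E'
from station import *
from h import *
e,R=ori(-BX,[0,0,-1])
p0=np.array([0.49253328,0.08392235,.079])
F=lambda: (lambda f:np.round([f@BX,f@BY,f[2]],1))(np.array(current_force()))
off=0.
move_straight(p0,e,max_speed=.05); print(F(),w2b(current_ee_pos()))
for d in (.015,.03,.045,.0595):
    move_straight(p0+BY*d+BX*off,e,max_speed=.08)
    print(d,F(),np.round(w2b(current_ee_pos()),4),current_gripper_width(),current_time_s())
    f=F(); off+= np.clip(f[0]/4000,-.003,.003)
hold(.3)
for n in("side","top"):
    s=snapshot(n); f=s["frame"]
    c=f[150:280,240:400] if n=="side" else f[170:310,200:340]
    cv2.imwrite(f"pics/open_{n}.png",cv2.resize(c,None,fx=4,fy=4,interpolation=cv2.INTER_CUBIC))
E
```

```text
[0.6 2.2 2.9] [0.01412723 0.1089598  0.07902887]
0.015 [2.2 1.3 1.4] [0.0143 0.1242 0.0791] 0.014109370856300976 6.9667
0.03 [0.8 2.1 1.4] [0.0145 0.1392 0.079 ] 0.013949607574024575 7.3083
0.045 [0.7 1.7 2.2] [0.0147 0.1541 0.079 ] 0.014212226525825352 7.65
0.0595 [0.1 2.5 1.9] [0.015  0.1686 0.079 ] 0.013856744821923976 7.9833
```

View pics/open_side.png

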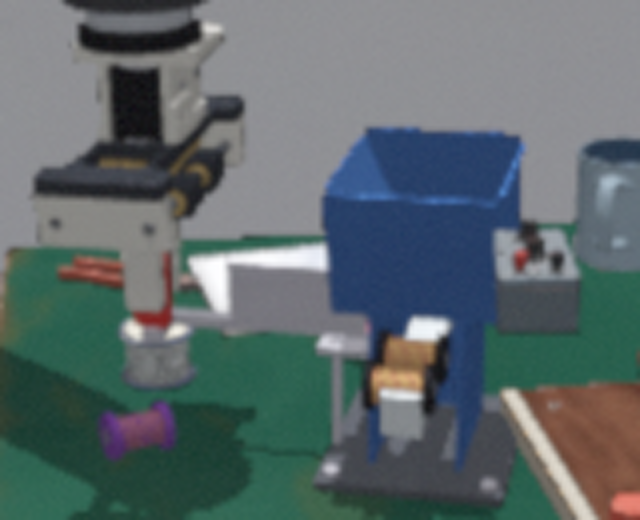

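View pics/open_top.png

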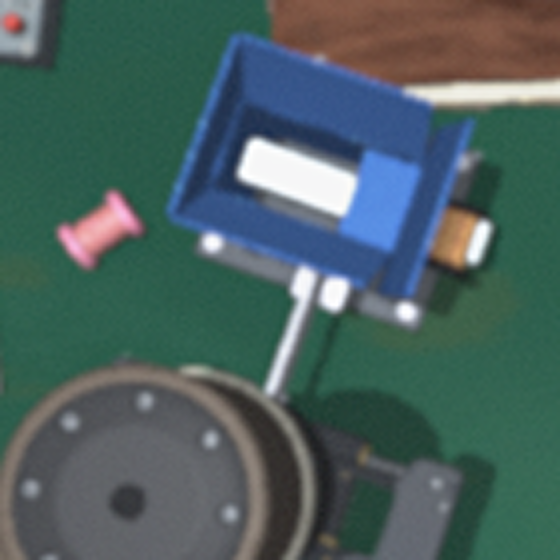

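```bash
python3 - <<'E'
from station import *
from h import *
e,R=ori(-BX,[0,0,-1])
p0=np.array([0.49253328,0.08392235,.079])
F=lambda: (lambda f:np.round([f@BX,f@BY,f[2]],1))(np.array(current_force()))
for d in (.03,.003,0,-.002,-.004):
    move_straight(p0+BY*d+BX*.0008*d/.06,e,max_speed=.1 if d>.002 else .03)
    print(d,F(),np.round(w2b(current_ee_pos()),4),current_gripper_width(),current_time_s())
E
```

```text
0.03 [-0.1 -2.5  1.7] [0.0146 0.138  0.079 ] 0.014028947806803142 8.825
0.003 [-0.4 -1.8  1.3] [0.0142 0.1114 0.079 ] 0.013901085458172879 9.2417
0 [-0.3 -0.9  1.8] [0.0142 0.109  0.079 ] 0.01379358491872998 9.4917
-0.002 [ 2.6 10.5  7.6] [0.014  0.1086 0.0789] 0.013744044352213302 9.7417
-0.004 [ 4.7 15.3  9.5] [0.014  0.1077 0.0786] 0.014465098216917386 9.9917
```

```bash
python3 - <<'E'
from station import *
from h import *
e,R=ori(-BX,[0,0,-1])
grip(.045)
p=np.array(current_ee_pos()); print(w2b(p),current_force())
move_straight(p+[0,0,.16],e,max_speed=.25)
th=np.radians(40); e,R=ori(BY,tilt(th))
g=b2w([-.13,0,.19])
move_ptp(g+.019*R[:,2]+.030*R[:,2],e)
grip(.060,8)
print(current_ee_pos(),R[:,2],current_time_s())
for n in("side","top"):
    s=snapshot(n); f=s["frame"]; cv2.imwrite(f"pics/th_{n}_raw.png",f)
    c=f[130:280,240:400] if n=="side" else f[170:310,220:380]
    cv2.imwrite(f"pics/th_{n}.png",cv2.resize(c,None,fx=4,fy=4,interpolation=cv2.INTER_CUBIC))
t=np.array(current_ee_pos()); w=current_gripper_width()/2
for k in(0,.03):
  for d in(-w-.021,-w,w,w+.021): 
    P=t-k*R[:,2]+BY*d
    print(k,round(d,3),(proj("side",P)[0]-[240,130])*4,(proj("top",P)[0]-[220,170])*4)
E
```

```text
[0.01400185 0.10475637 0.07895061] [ 0.74586636 -0.20328198  0.14535423]
[ 0.56145978 -0.0562789   0.15261962] [ 0.19746913  0.61170406 -0.76604444] 13.125
0 -0.051 [475.97987554 408.5359323 ] [519.75533716 170.6047101 ]
0 -0.03 [437.56102326 406.00570322] [507.77158161 206.04430491]
0 0.03 [328.45842472 398.82030982] [472.97223879 308.95650169]
0 0.051 [291.2678767  396.37097569] [460.84308549 344.82608169]
0.03 -0.051 [472.17361631 381.91561361] [554.35303734 175.94140813]
0.03 -0.03 [432.69073119 379.42932901] [542.1618258 212.1648125]
0.03 0.03 [320.61759329 372.3719492 ] [506.75538235 317.36698325]
0.03 0.051 [282.43172845 369.96733953] [494.41299239 354.03957979]
```

View pics/th_side.png

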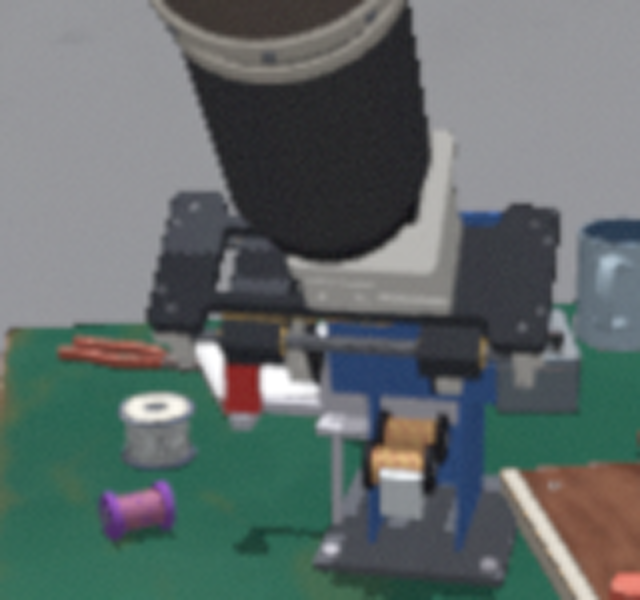

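View pics/th_top.png

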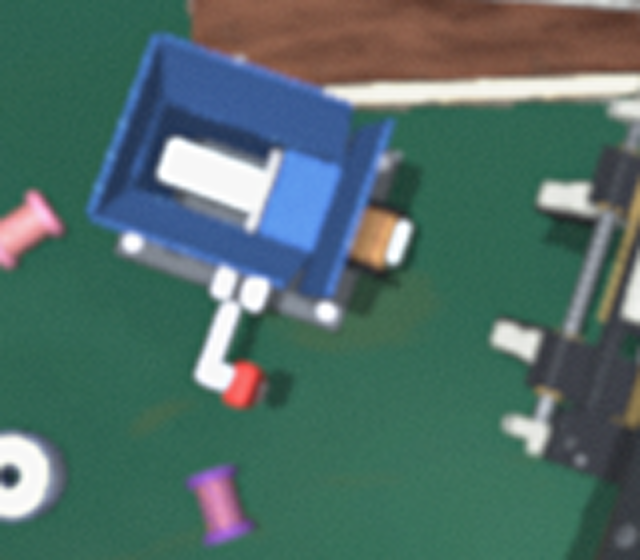

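```bash
python3 - <<'E'
import cv2
s=cv2.imread("pics/th_side_raw.png");t=cv2.imread("pics/th_top_raw.png")
a=cv2.resize(s[225:265,320:365],None,fx=12,fy=12,interpolation=cv2.INTER_CUBIC)
b=cv2.resize(t[205:250,295:340],None,fx=12,fy=12,interpolation=cv2.INTER_CUBIC)
cv2.imwrite("pics/ch_s.png",a);cv2.imwrite("pics/ch_t.png",b)
E
```

View pics/ch_s.png

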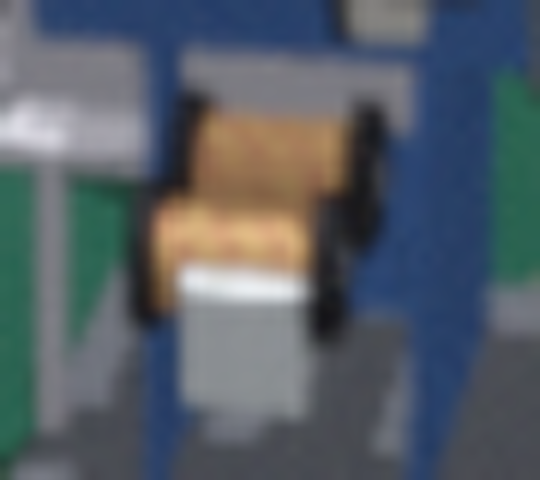

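View pics/ch_t.png

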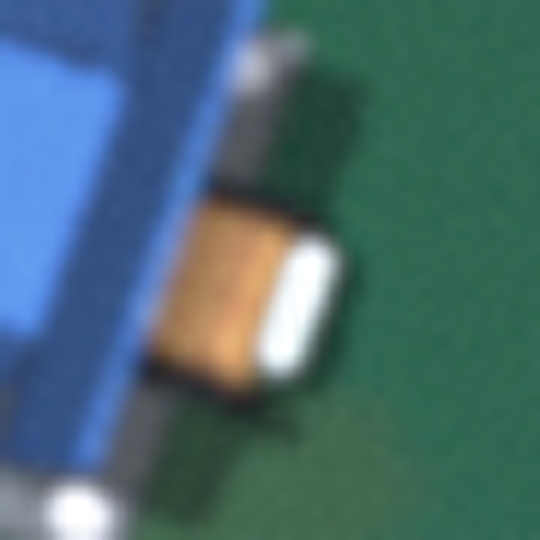

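```bash
python3 - <<'E'
from h import *
S=lambda x,y:np.array([320+x/12-.46,225+y/12-.46]);T=lambda x,y:np.array([295+x/12-.46,205+y/12-.46])
c=onz("side",S(238,260),.080); print("choke via side",c,w2b(c))
for nm,p in(("stop in mid",(281,300)),("in-",(303,240)),("in+",(258,365)),("out+",(298,380)),("out-",(342,250))):
    w=onz("top",T(*p),.085); print(nm,w,w2b(w))
for nm,p in(("fl-",(272,200)),("fl+",(220,395)),("lip-",(262,0)),("lipmid",(165,290))):
    z=.199 if "lip" in nm else .096; w=onz("top",T(*p),z); print(nm,w2b(w))
print("stop side top edge mid",w2b(onz("side",S(243,272),.085)),w2b(onz("side",S(243,290),.085)))
E
```

```text
choke via side [0.58088107 0.01965293 0.08      ] [-0.01992703  0.00493588  0.08      ]
stop in mid [0.57857763 0.00112949 0.085     ] [-0.03826236  0.0014374   0.085     ]
in- [ 0.59051939 -0.00300749  0.085     ] [-0.03853069 -0.0111978   0.085     ]
in+ [0.56566626 0.00543917 0.085     ] [-0.03812756  0.01504837  0.085     ]
out+ [ 0.56280825 -0.00247929  0.085     ] [-0.0465411   0.01533557  0.085     ]
out- [ 0.58863667 -0.01072491  0.085     ] [-0.0464533  -0.01177697  0.085     ]
fl- [-0.03102778 -0.01562168  0.096     ]
fl+ [-0.03378869  0.02380384  0.096     ]
lip- [-0.02570877 -0.03843584  0.199     ]
lipmid [-0.02619818  0.01631935  0.199     ]
stop side top edge mid [-0.03644829  0.00113608  0.085     ] [-0.04491672 -0.00029719  0.085     ]
```

```bash
python3 - <<'E'
from h import *
s=cv2.imread("pics/side0.png")
cv2.imwrite("pics/legs.png",cv2.resize(s[215:280,310:380],None,fx=9,fy=9,interpolation=cv2.INTER_CUBIC))
for p in((415,475),(530,490),(345,505),(578,523)):
    print(w2b(onz("side",np.array(p)/5+[250,170]-.4,.008)))
E
```

```text
[0.02123153 0.02939933 0.008     ]
[ 0.01490323 -0.03101494  0.008     ]
[-0.01805006  0.05781907  0.008     ]
[-0.01635946 -0.05901906  0.008     ]
```

View pics/legs.png

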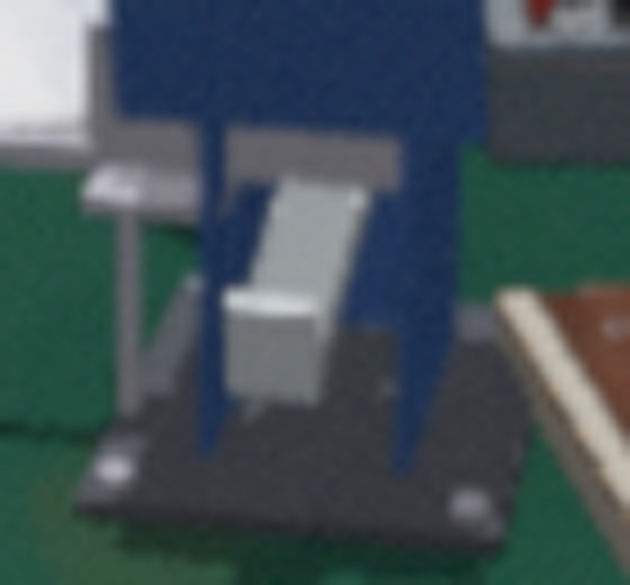

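```bash
cat >> h.py <<'E'
K=.031
def gt(g,R): return np.array(g)+(.019+K)*R[:,2]
E
python3 - <<'E'
from station import *
from h import *
e,R=ori(BY,tilt(np.radians(40)))
g=b2w([-.0255,.003,.080])
move_straight(gt(g-.08*R[:,2],R),e,max_speed=.2)
move_straight(gt(g-.015*R[:,2],R),e,max_speed=.1)
print(current_force(),current_time_s(),w2b(current_ee_pos()-(.019+K)*R[:,2]))
for n in("side","top"):
    s=snapshot(n); f=s["frame"]
    c=f[180:280,300:400] if n=="side" else f[180:280,270:370]
    cv2.imwrite(f"pics/pg_{n}.png",cv2.resize(c,None,fx=6,fy=6,interpolation=cv2.INTER_CUBIC))
E
```

```text
[ 0.14896961 -0.10065066  0.29135074] 14.5417 [-0.03522581  0.0028469   0.091557  ]
```

View pics/pg_side.png

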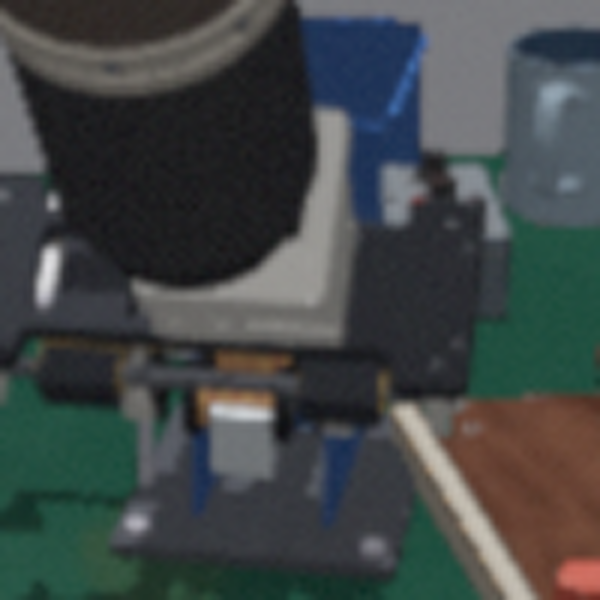

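View pics/pg_top.png

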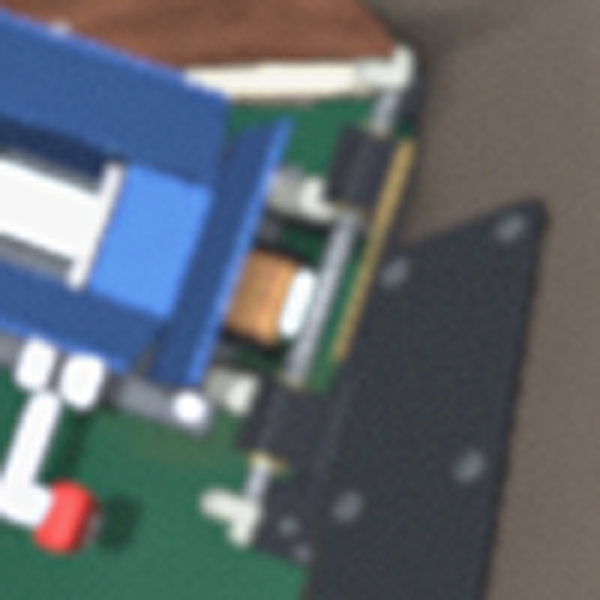

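```bash
python3 - <<'E'
from station import *
from h import *
e,R=ori(BY,tilt(np.radians(40)))
g=b2w([-.0255,.003,.080])
move_straight(gt(g,R),e,max_speed=.05)
F=lambda: np.round(Rz(YAW).T@np.array(current_force()),2)
print(F(),current_time_s())
grip(.047,8); print(F(),current_gripper_width(),w2b(current_ee_pos()-(.019+K)*R[:,2]))
grip(.036,8); hold(.1)
print(F(),current_gripper_width(),w2b(current_ee_pos()-(.019+K)*R[:,2]),current_time_s())
E
```

```text
[-0.51  0.27  0.02] 15.0917
[-0.9   0.09 -0.82] 0.04700126175308414 [-0.02554905  0.00297213  0.08006199]
[ 0.08 -0.03 -0.11] 0.04238122776687064 [-0.02554159  0.00303828  0.08002427] 15.975
```

```bash
python3 - <<'E'
from station import *
from h import *
e,R=ori(BY,tilt(np.radians(40)))
F=lambda: np.round(Rz(YAW).T@np.array(current_force()),2)
p=np.array(current_ee_pos())
move_straight(p+[0,0,.024],e,max_speed=.06); print(F(),current_gripper_width())
move_straight(p+[0,0,.030]-BX*.10,e,max_speed=.15); print(F(),current_gripper_width(),current_time_s())
for n in("side","top"):
    s=snapshot(n); f=s["frame"]; cv2.imwrite(f"pics/l1_{n}_raw.png",f)
    c=f[180:280,280:380] if n=="side" else f[180:280,290:390]
    cv2.imwrite(f"pics/l1_{n}.png",cv2.resize(c,None,fx=6,fy=6,interpolation=cv2.INTER_CUBIC))
E
```

```text
[-2.79 -2.38  1.66] 0.041867114217011704
[ 0.23  0.43 -1.1 ] 0.041912182476796685 17.3417
```

View pics/l1_side.png

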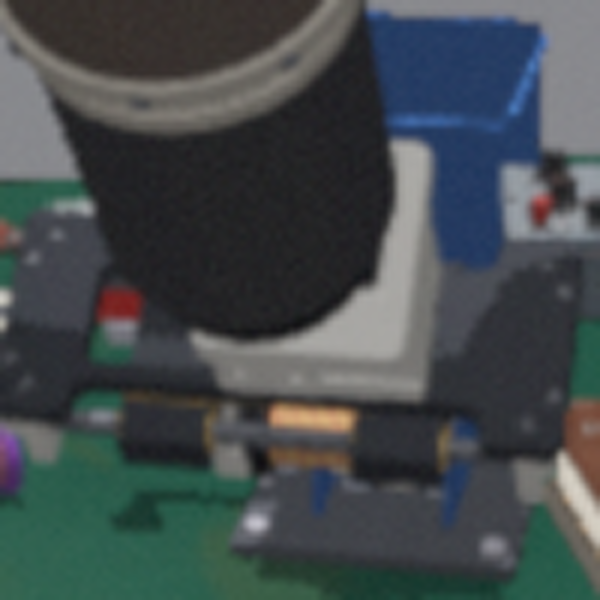

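View pics/l1_top.png

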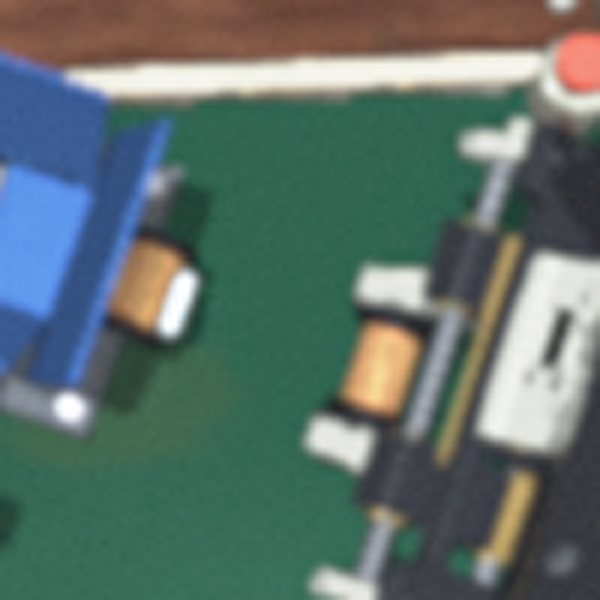

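```bash
python3 - <<'E'
from station import *
from h import *
td=lambda x,y:np.array([360+x/4-.4,175+y/4-.4])
for p,z in(((371,316),.048),((371,375),.048),((371,423),.048),((371,480),.048),((364,346),.03),((364,450),.03)): print(p,onz("top",td(*p),z))
e,R=ori(BY,tilt(np.radians(40)))
g=np.array(current_ee_pos())-(.019+K)*R[:,2]
print((proj("top",g)-[290,180])*6,(proj("top",g+[0,0,.011])-[290,180])*6, g)
t=cv2.imread("pics/top0.png"); cv2.imwrite("pics/vb.png",cv2.resize(t[240:305,415:480],None,fx=9,fy=9,interpolation=cv2.INTER_CUBIC))
s=cv2.imread("pics/side0.png"); cv2.imwrite("pics/vs.png",cv2.resize(s[335:395,262:362],None,fx=8,fy=8,interpolation=cv2.INTER_CUBIC))
E
```

```text
(371, 316) [ 0.52822325 -0.3234587   0.048     ]
(371, 375) [ 0.49260599 -0.32318668  0.048     ]
(371, 423) [ 0.46376941 -0.32296645  0.048     ]
(371, 480) [ 0.4296881  -0.32270616  0.048     ]
(364, 346) [ 0.51083733 -0.32319415  0.03      ]
(364, 450) [ 0.44741485 -0.32272985  0.03      ]
[[376.27360436 366.40303572]] [[377.17436272 364.03643449]] [ 0.55029313 -0.08045877  0.10997131]
```

View pics/vb.png

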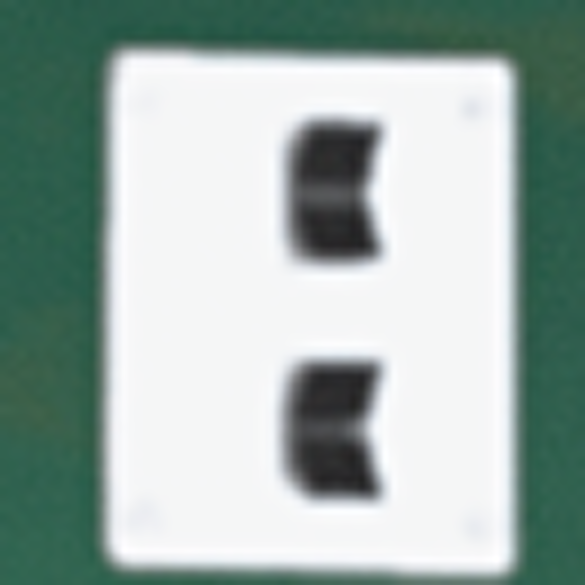

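View pics/vs.png

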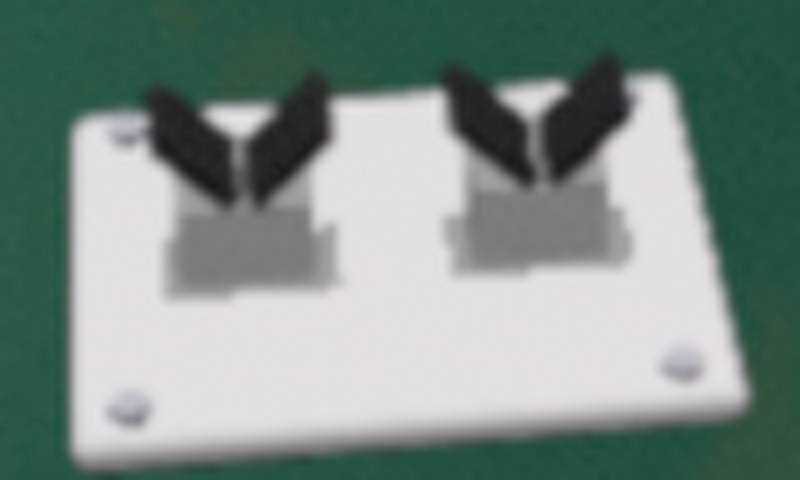

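```bash
python3 - <<'E'
from station import *
from h import *
e,R=ori(BY,tilt(np.radians(40)))
p=np.array(current_ee_pos())
move_straight(p+[0,0,.13],e,max_speed=.2)
e,R=ori([0,1,0],[0,0,-1])
move_ptp(gt([.5112,-.323,.14],R),e)
move_straight(gt([.5112,-.323,.075],R),e,max_speed=.12)
hold(.1)
print(current_ee_pos()-(.019+K)*R[:,2],current_force(),current_gripper_width(),current_time_s())
for n in("side","top"):
    s=snapshot(n); f=s["frame"]; cv2.imwrite(f"pics/s1_{n}_raw.png",f)
    c=f[310:400,262:382] if n=="side" else f[200:310,400:510]
    cv2.imwrite(f"pics/s1_{n}.png",cv2.resize(c,None,fx=6,fy=6,interpolation=cv2.INTER_CUBIC))
g=np.array([.5112,-.323,.075])
for d in(-.021,.021): print((proj("side",g+[0,d,0])-[262,310])*6,(proj("top",g+[0,d,0])-[400,200])*6)
print((proj("side",[.5112,-.323,.048])-[262,310])*6)
E
```

```text
[ 0.51199698 -0.32328641  0.07603979] [-0.31719694 -0.11515554 -0.50916239] 0.04175706386744059 20.4
[[403.09932288 181.80072811]] [[382.66903347 361.64504682]]
[[385.41305771  95.27116679]] [[275.57710768 360.16411813]]
[[394.75758932 215.76734814]]
```

View pics/s1_side.png

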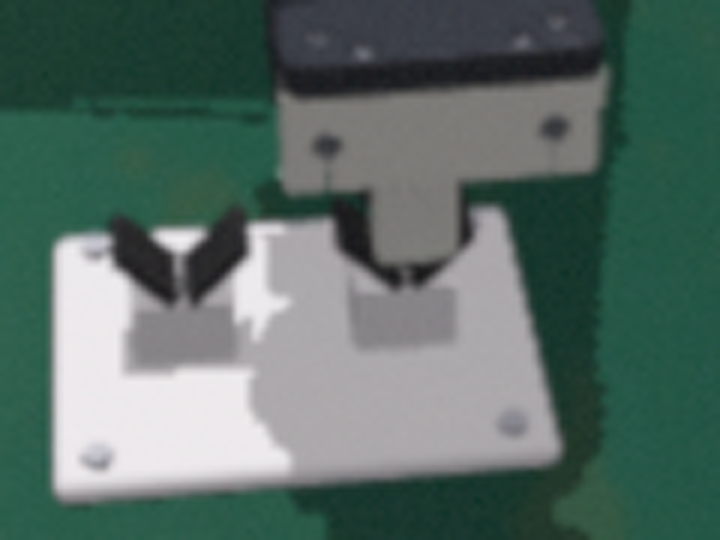

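View pics/s1_top.png

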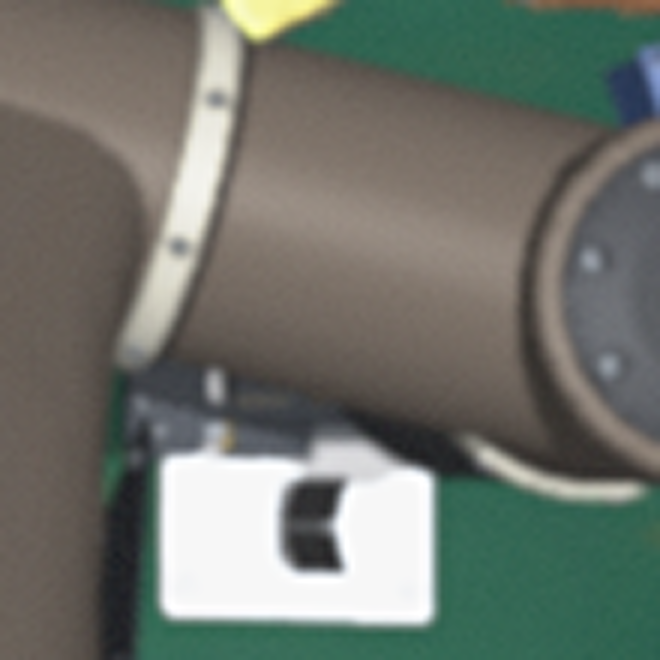

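```bash
cat > place.py <<'E'
from station import *
from h import *
import sys
def place(x,y=-.323,z0=.052,zmin=.0462):
    e,R=ori([0,1,0],[0,0,-1])
    move_straight(gt([x,y,.056],R),e,max_speed=.08)
    move_straight(gt([x,y,z0],R),e,max_speed=.03); hold(.15)
    fs=[]
    for _ in range(4): fs.append(current_force()); hold(.03)
    f0=np.mean(fs,0)
    z=z0
    while z>zmin:
        z-=.0007
        move_straight(gt([x,y,z],R),e,max_speed=.02); hold(.08)
        f=[]
        for _ in range(3): f.append(current_force()); hold(.02)
        f=np.mean(f,0)-f0
        a=np.array(current_ee_pos())-(.019+K)*R[:,2]
        print(round(z,4),np.round(a,4),np.round(f,2),round(current_gripper_width(),4))
        if f[2]>.7 or np.hypot(f[0],f[1])>1.5: break
    print(current_time_s())
E
python3 -c "
from place import *
place(.5120)"
```

```text
0.0513 [ 0.512  -0.323   0.0513] [-0.22  0.58 -0.17] 0.0423
0.0506 [ 0.512  -0.323   0.0506] [ 0.48 -0.22 -0.62] 0.0416
0.0499 [ 0.512  -0.323   0.0499] [-0.07 -0.03  0.52] 0.0418
0.0492 [ 0.512  -0.323   0.0492] [-0.03  0.17  0.23] 0.042
0.0485 [ 0.512  -0.323   0.0485] [ 0.26 -0.38 -0.17] 0.0421
0.0478 [ 0.5121 -0.3231  0.048 ] [-0.55  0.45  3.7 ] 0.0419
23.7583
```

```bash
python3 - <<'E'
from station import *
from h import *
e,R=ori([0,1,0],[0,0,-1])
move_straight(gt([.512,-.323,.0481],R),e,max_speed=.02); hold(.1); print(current_force())
grip(.060); 
move_straight(gt([.512,-.323,.13],R),e,max_speed=.12)
e,R=ori(BY,tilt(np.radians(40)))
move_straight(gt([.512,-.25,.25],R)*[1,1,0]+[0,0,.26],None,max_speed=.25)
g=b2w([-.0255,.003,.080])
move_ptp(gt(g-.12*R[:,2],R)+[0,0,.06],e)
for n in("side","top"):
    s=snapshot(n); f=s["frame"]; cv2.imwrite(f"pics/a1_{n}_raw.png",f)
    c=np.hstack([f[310:400,262:352],f[210:300,300:390]]) if n=="side" else np.hstack([f[235:305,415:485],f[190:260,280:350]])
    cv2.imwrite(f"pics/a1_{n}.png",cv2.resize(c,None,fx=4.4,fy=4.4,interpolation=cv2.INTER_CUBIC))
print(current_time_s())
E
```

```text
[-0.66007834 -0.56192298  0.73813124]
28.1083
```

View pics/a1_side.png

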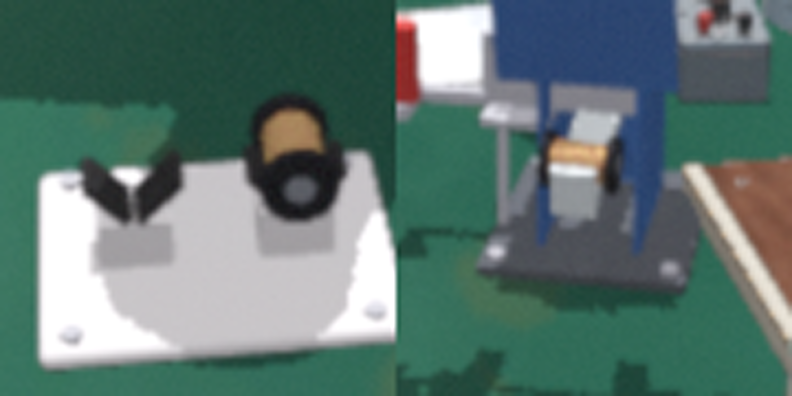

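View pics/a1_top.png

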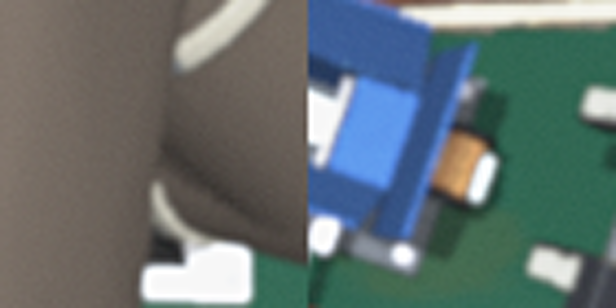

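The first choke lies level in the right-hand V block (side picture, at about pixel (329, 349)). The second has rolled down to the stop. I'll repeat the same grasp for it.

```bash
python3 - <<'E'
from station import *
from h import *
e,R=ori(BY,tilt(np.radians(40)))
g=b2w([-.0255,.003,.080])
F=lambda: np.round(Rz(YAW).T@np.array(current_force()),2)
print(current_gripper_width())
move_straight(gt(g-.08*R[:,2],R),e,max_speed=.2)
move_straight(gt(g-.015*R[:,2],R),e,max_speed=.1); print(F())
move_straight(gt(g,R),e,max_speed=.05); print(F())
grip(.047,8); print(F(),current_gripper_width())
grip(.036,8); hold(.1)
print(F(),current_gripper_width(),w2b(current_ee_pos()-(.019+K)*R[:,2]),current_time_s())
p=np.array(current_ee_pos())
move_straight(p+[0,0,.024],e,max_speed=.06); print(F(),current_gripper_width())
move_straight(p+[0,0,.030]-BX*.09,e,max_speed=.15); print(F(),current_gripper_width(),current_time_s())
for n in("side","top"):
    s=snapshot(n); f=s["frame"]; cv2.imwrite(f"pics/l2_{n}_raw.png",f)
cv2.imwrite("pics/l2.png",cv2.resize(f[180:280,290:390],None,fx=6,fy=6,interpolation=cv2.INTER_CUBIC))
E
```

```text
0.060074993438089835
[-0.06  0.08 -0.69]
[ 0.47 -0.33  0.03]
[ 0.12 -0.89  0.07] 0.046830535747569374
[-0.17 -0.76  1.15] 0.042040819729803426 [-0.02550079  0.00293574  0.08005248] 30.8667
[ 0.13  0.64 -0.81] 0.04192465719582741
[ 0.38 -0.54 -0.42] 0.042006436693493 32.1667
```

View pics/l2.png

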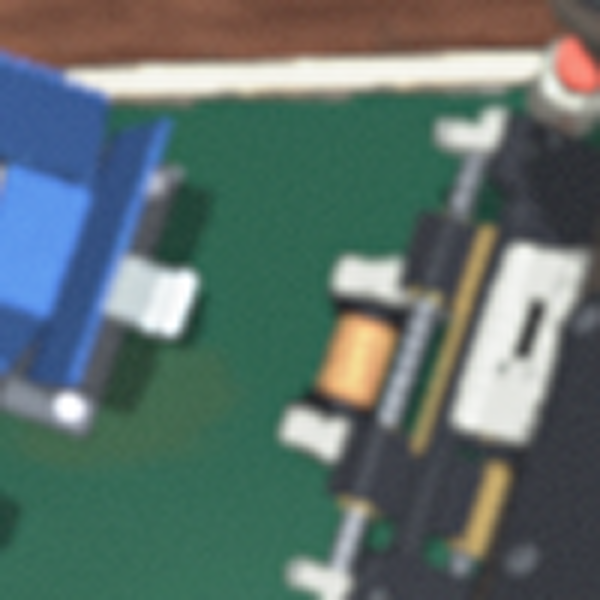

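```bash
python3 - <<'E'
from place import *
e,R=ori(BY,tilt(np.radians(40)))
p=np.array(current_ee_pos())
move_straight(p+[0,0,.13],e,max_speed=.2)
e,R=ori([0,1,0],[0,0,-1])
move_ptp(gt([.448,-.323,.15],R),e)
move_straight(gt([.448,-.323,.075],R),e,max_speed=.12)
hold(.1)
print(current_gripper_width(),current_time_s())
f=snapshot("side")["frame"]
cv2.imwrite("pics/s2_side.png",cv2.resize(f[310:400,262:382],None,fx=6,fy=6,interpolation=cv2.INTER_CUBIC))
E
```

```text
0.041914897367551815 35.275
```

View pics/s2_side.png

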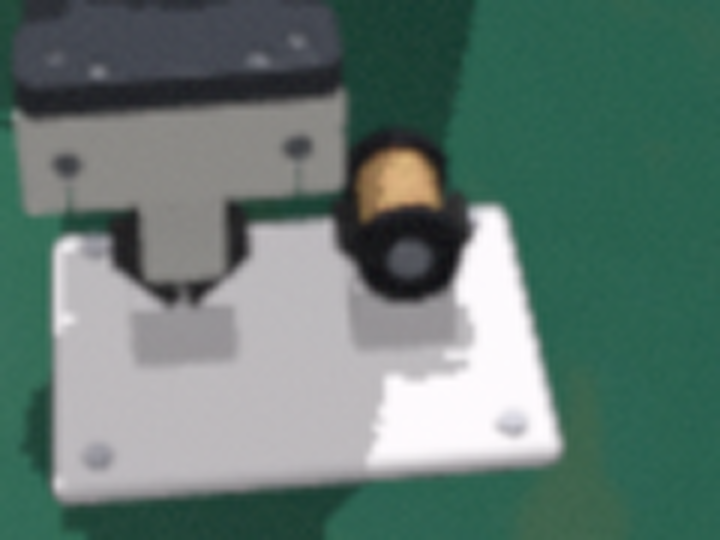

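```bash
python3 -c "
from place import *
place(.4487,z0=.0505)"
```

```text
0.0498 [ 0.4487 -0.323   0.0498] [-0.08  0.38  0.75] 0.042
36.7167
```

```bash
sed -i 's/z-=.0007/z-=.0005/; s/f\[2\]>.7/f[2]>1.2/; s/range(3)/range(6)/;s/range(4)/range(8)/;s/f\[1\])>1.5/f[1])>2/' place.py
sed -i 's/    move_straight(gt(\[x,y,.056\],R),e,max_speed=.08)/    pass/' place.py
python3 -c "
from place import *
place(.4487,z0=.0498)"
```

```text
0.0493 [ 0.4487 -0.323   0.0493] [-0.12 -0.24 -0.  ] 0.0418
0.0488 [ 0.4487 -0.323   0.0488] [0.46 0.23 0.32] 0.0423
0.0483 [ 0.4487 -0.3231  0.0485] [-0.75  0.31  3.07] 0.0425
38.6833
```

```bash
python3 - <<'E'
from station import *
from h import *
e,R=ori([0,1,0],[0,0,-1])
move_straight(gt([.4485,-.323,.0484],R),e,max_speed=.02); hold(.1); print(current_force())
grip(.060); print(current_force())
move_straight(gt([.4485,-.323,.14],R),e,max_speed=.12)
move_straight(gt([.40,-.10,.30],R),None,max_speed=.25)
hold(.5)
for n in("side","top"):
    s=snapshot(n); f=s["frame"]; cv2.imwrite(f"pics/f_{n}.png",f)
    c=f[310:400,262:382] if n=="side" else f[225:315,405:525]
    cv2.imwrite(f"pics/f_{n}_c.png",cv2.resize(c,None,fx=6,fy=6,interpolation=cv2.INTER_CUBIC))
print(current_time_s())
E
```

```text
[-0.710681   0.4378374 -0.6278164]
[ 0.05623296 -0.21063504 -0.18956531]
42.3917
```

View pics/f_side_c.png

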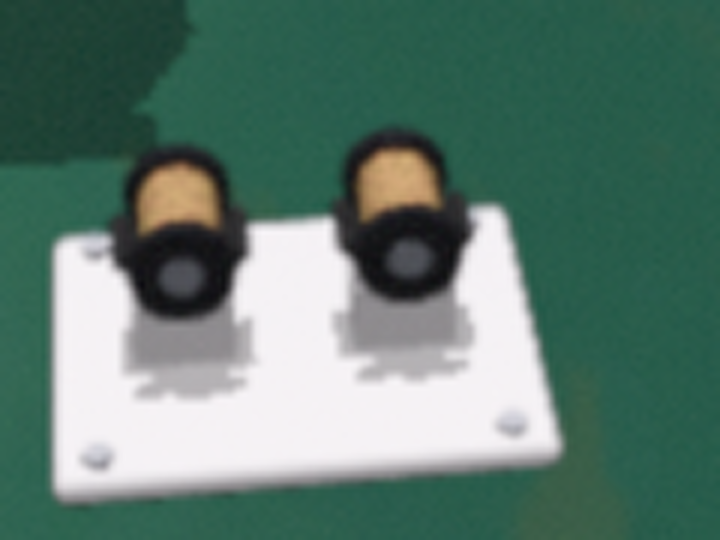

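View pics/f_top_c.png

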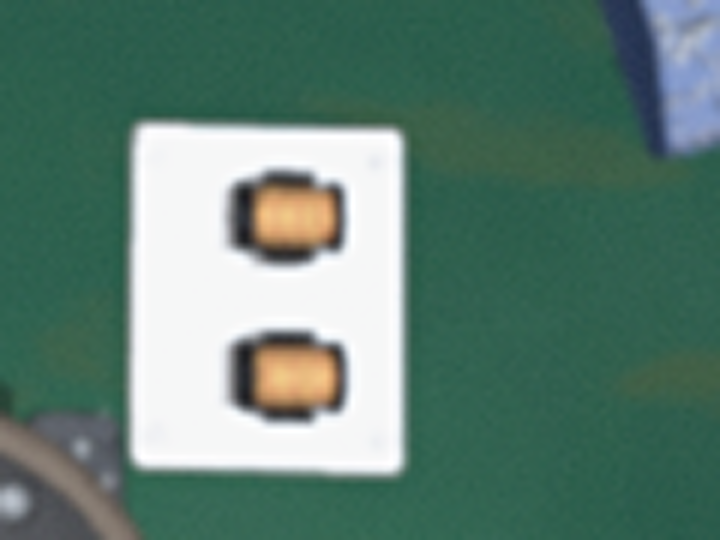

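View pics/f_top.png

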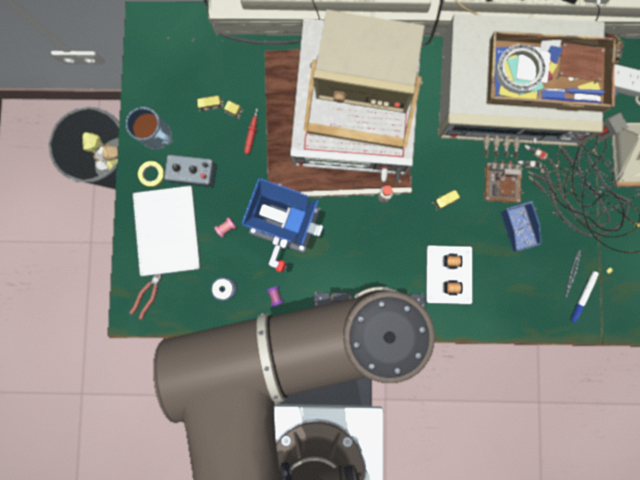

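View pics/f_side.png

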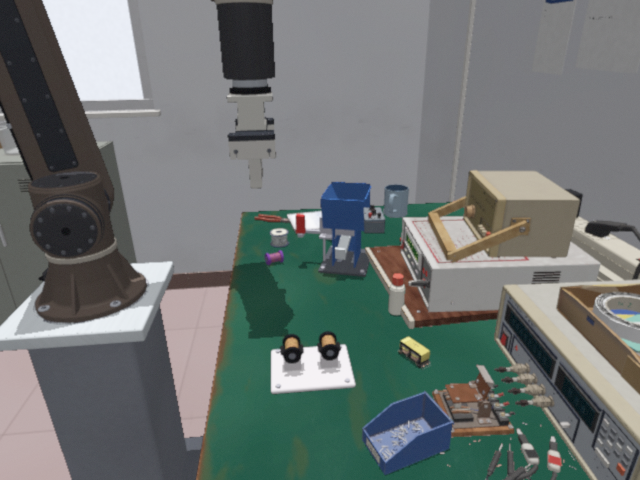

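```bash
python3 - <<'E'
import cv2,numpy as np
for n,(a,b,c,d) in {"top":(255,275,268,295),"side":(205,245,285,325)}.items():
    p=[cv2.imread(f"pics/{q}{n}.png")[a:b,c:d].astype(int) for q in(n[:0],)] if 0 else None
    for f in(f"pics/{n}0.png",f"pics/f_{n}.png"):
        i=cv2.imread(f)[a:b,c:d].astype(int); m=(i[...,2]>110)&(i[...,1]<90)&(i[...,0]<90); y,x=np.nonzero(m); print(f,m.sum(),x.mean()+c,y.mean()+a)
from station import *
hand_in(); print(current_time_s())
E
```

```text
pics/top0.png 53 280.6981132075472 266.0943396226415
pics/f_top.png 47 280.95744680851067 266.17021276595744
pics/side0.png 42 299.8333333333333 219.6904761904762
pics/f_side.png 143 300.1888111888112 224.16783216783216
the job is handed in; nothing more can be done
the job is handed in; nothing more can be done
```

The job is done and handed in at about 42.4 s of the 72 s allowed. Both chokes lie in the V blocks, and the gate is shut again.

- **Gate:** I pulled it 59.5 mm open by the red tab, and both chokes rolled out. I then pushed it shut against its end stop, where the resistance rose to about 15 N.
- **Chokes:** I took each one over its flanges at 8 N and lowered it until the wrist first felt contact, about 3–4 N. I backed off slightly before letting go.
- **Last pictures:** Both chokes lie level with their windings in the Vs. In the pictures nothing else on the bench has visibly moved.

Two things did not agree:
- **Fingertip position:** The pictures showed the real fingertips about 31 mm behind the reported tool point along the tool axis. I corrected for this. The gripped tab width (14 mm) and the contact heights (48.0 and 48.5 mm, against 48 mm expected) fitted the correction.
- **Gate check:** In the top view the tab is back within 0.3 pixel (under 1 mm) of where it started. The same check in the side view agreed sideways (0.4 pixel). Its vertical value differed by 4.5 pixels, but it is not usable: 143 pixels counted as red against 42 before, which I put down to changed lighting on the tab.

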